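# Snug the adjustable wrench on the stirrer's gland nut and tighten it

### The job

The adjustable wrench lies on the mixing pot's lid with its mouth loose around the brass gland nut. Roll its worm, without pushing the jaw itself, until the jaw is closed snugly on the nut, only then turn the nut with the wrench an eighth of a turn (45 degrees) clockwise seen from above, and leave the wrench snug on the nut, lying flat on the lid. Do not disturb the pigment jars.

Things in the scene. Friction and masses are not known exactly. Their poses are not given: they have to be found in the camera images.
- mixer: Fixed laboratory mixer. Origin on the vertical axis of pot and nut, at bench height. Steel pot with flat aluminium lid 184 mm in diameter, lid top 100 mm above the bench. White foot plate 12 mm thick: x -95 to +165, y -100 to +100 mm. At the start the wrench's axes lie within 5 degrees of the mixer's: its handle sticks out along -x, past the lid's rim
- motor_bottom (a point): Centre of the underside of the white stirrer motor that hangs above the nut on the same axis: 76 mm in diameter, from 165 to 285 mm above the bench (297 with its cap). A 10 mm shaft with a 22 mm chuck (from 143 mm up) joins it to the nut. An 18 mm stand rod, 322 mm high, stands 125 mm from the axis along the mixer's +x, with an arm to the motor
- nut_top (a point): Point on the nut's axis at the top of its hexagon. Brass hexagon nut, 32 mm across flats, 37 mm across corners, 22 mm high, standing on the lid. This point does not turn with the nut
- wrench: Loose adjustable wrench, red handle, 192 mm long, 0.4 kg, flat on the lid. Origin: underside, middle of the mouth, 16 mm from the fixed jaw's face (snug: on the nut's axis within 3 mm). x from handle to mouth opening, y across the mouth to the moving jaw, z up. Jaws 13 mm thick, throat at x = -20 mm. Head beside the worm 11 mm high; neck behind it (x -56 to -70) 7 mm high
- worm_centre (a point): Centre of the worm: brass ribbed roller 22 mm in diameter, 24 mm long, axis along wrench y, 44 mm from the mouth's middle towards the handle, 12 mm above the wrench's underside. Pushing its upper side towards the nut closes the jaw. About 3 N at the rim turns it, 6 to 8 N make the jaw snug; it stays where left. The motor leaves no room straight above: come leaning back over the handle, about 40 degrees from vertical
- handle_push (a point): Point in the handle's outer part, 140 mm from the mouth's middle, at mid thickness, beyond the lid's rim. Handle: wrench x -62 to -172 mm, 22 mm wide, 9 mm thick, underside level with the lid's top; beyond 92 mm from the nut's axis there is free air below it down to the foot plate or bench
- jaw (a joint): How far the moving jaw has closed, m: mouth opening = 44 mm minus this. Starts at 0.002 to 0.007; 0.012 is snug on the nut's 32 mm flats, where the worm stalls. One radian of the worm moves it 2 mm, so closing takes 30 to 55 mm of rolling at the worm's rim, in several strokes
- nut (a joint): Angle of the nut in rad, 0 at the start, growing clockwise seen from above (tightening). Stiff: about 0.2 N m, some 1.5 N at the handle's outer part; it stays where it is left
- jar_pink: Red pigment jar with black cap, 52 mm in diameter, 62 mm high, bystander; origin under its centre
- jar_gold: Gold pigment jar with black cap, same size, bystander; origin under its centre
- jar_blue: Blue pigment jar with black cap, same size, bystander; origin under its centre
- moving_jaw: The moving jaw of the wrench, steel, 38 mm long, 12 mm thick across, 13 mm high; origin at its underside, 6 mm behind its gripping face; axes as the wrench's. It is driven by the worm and must not itself be pushed or squeezed by the fingers
Things that resemble listed ones, but are neither listed nor needed, are in the scene too. What is shaped like the wrench but brown or pink is not meant.

How it is judged:
By the outcome, as a careful person would: the job done as asked, in the order asked, and still so for the second after the job is handed in, with the robot touching nothing.
It also fails if it takes over 61 s, if anything falls off the work surface, if the arm or the gripper's body presses on something with over 40 N, if the wrist force passes 120 N, or if a joint passes its speed limit or range.

### The arm

A 6-joint arm with a two-finger parallel gripper is mounted at the origin on the work surface. World frame = base frame: x ahead of the robot, y to its left, z up, the work surface at z = 0. Lengths are in m, angles in degrees, forces in N, time in s.
With the tool pointing down it reaches from about 0.375 to 0.9 m from the base axis. Payload 3.1 kg.
Tool frame: the origin (TCP) lies on the centre line of the jaws, within the pads' length; the fingertips stand 25 mm ahead of it and the grasp point (between the pads) lies 6 mm ahead of it; y points along the fingers, x is the direction in which the jaws open and shut, and the axes are right-handed (so a half turn about y gives the same grasp; the last joint's range is limited). The gripper opens to 87 mm and grips with 3 to 60 N. Pads are 19 mm wide; open, the fingers measure 117 mm over their backs; the gripper's body (75 mm by 190 mm) begins 51 mm behind the grasp point.
Start: joints at [-83.967, 30.224, 82.088, -0, 67.689, -10.227], TCP at [0.175, -0.6, 0.248] pointing down, gripper open.
Joint ranges: [-176.69, 176.69], [-43.24, 126.21], [12.49, 139.97], [-82, 262], [0, 151.66], [-163.58, 163.58]. Speed limits (degrees/s): [159.86, 159.86, 180, 180, 180, 180].

### API

Orientations are given as a 3x3 rotation matrix whose columns are the frame's x, y, z axes.
In Python, from rig import * gives the robot as it stands.
- The arm moves only by the tool play_rows, never from a script. Its argument "commands" is a list of rows, each a list of 2 entries, a list of its own where there are three numbers: the shift along the world's x, y, z in m, then the turn, a rotation vector about the world's x, y, z in rad. A call has 1 to 10 rows; each row is the pose to reach, as a shift and turn from the pose commanded when the call began; what a row does not reach only later rows make up. A row lasts 1/8 s, in which the tool goes at most 62.5 mm and 10.7 degrees, less where a joint would pass 70% of its speed; a pose out of reach is approached as far as the arm can. A call with a gripper value outside its range is refused whole. "gripper" is the finger opening in m, from 0 to 0.087, set as the call begins (left out, the last holds). The fingers move at their own pace and stop on an object; the grip force is fixed at half the most. Time passes only in rows, so rows that repeat a pose let the fingers close. It gives the time, the measured TCP pose, the force and the opening at its end, in the units of the state.
- read_state(): the state, without advancing time (a new reading comes with each control period).
- capture(name): name is "side" or "top"; returns a dict with "frame" (420x560x3 uint8, red, green, blue), "depth" (420x560 float32, m along the optical axis (not along the pixel's ray), 0 where there is no reading), "mtx" (3x3 intrinsics, pixels), "cam_to_world" (4x4, takes a point from camera to world coordinates). Camera axes: x right, y down, z forward; pixel columns grow to the right and rows downward; lengths in m; the calibration is good to about 2 mm. A picture is of the moment at which its call begins.
- hand_in(): hands the job in, once; it reports no verdict.
The state is a dict: "time_s": time; "joint_positions": joint angles; "qvel": joint speeds; "tau": joint torques, N m; "position": TCP position; "tcp_rot": TCP orientation; "force": force on the tool from outside, world axes, zero at the start; "moment": the same for the moment, N m; "opening": opening from 0.0 (shut) to 1.0 (fully open).
Only numpy, scipy, OpenCV 4.12 (cv2) and the standard library are available. Lean on these libraries where they do the work, as an engineer would, in place of code of your own. Each camera call takes 0.05 s, during which the arm holds its last target. There are 200 camera calls.

## Working session

There is one attempt and no reset: what is moved stays moved. The work goes in short steps, Python scripts to look and compute and a tool call to move; the robot and the scene stay as the last step left them, time stands still between calls to the robot, and variables do not carry over. Pictures are saved under pics/ and viewed, about 8 in all and at most 12, crops included, and the job is handed in when it is done.

Besides the shell and the picture viewer there is one more tool, called after "Request:" as a command line: name --argument value ..., lists and objects as JSON in quotes. play_rows: Moves the arm, as the interface text tells. Its arguments: {"type":"object","properties":{"commands":{"type":"array"},"gripper":{"type":"number"}},"required":["commands"]}

```bash
mkdir -p pics; ls; cat > h.py <<'E'
from rig import *
import numpy as np, cv2
def shot(n,f,crop=None,scale=1):
    c=capture(n); im=cv2.cvtColor(c["frame"],cv2.COLOR_RGB2BGR)
    if crop: x0,y0,x1,y1=crop; im=im[y0:y1,x0:x1]
    if scale!=1: im=cv2.resize(im,None,fx=scale,fy=scale,interpolation=cv2.INTER_CUBIC)
    cv2.imwrite("pics/"+f,im); return c
def pts(c):
    h,w=c["depth"].shape; v,u=np.mgrid[:h,:w]; d=c["depth"]; K=c["mtx"]
    P=np.stack([(u-K[0,2])/K[0,0]*d,(v-K[1,2])/K[1,1]*d,d,np.ones_like(d)],-1)
    return (P@c["cam_to_world"].T)[...,:3]
def proj(c,p):
    q=np.linalg.inv(c["cam_to_world"])@np.append(p,1); r=c["mtx"]@q[:3]; return r[:2]/r[2]
E
python3 - <<'E'
from h import *
a=capture("side");b=capture("top")
im=np.vstack([a["frame"],b["frame"]])
for n,c in (("side",a),("top",b)):
    np.savez(n+"0.npz",**c); print(n,c["mtx"],c["cam_to_world"].round(3))
    cv2.imwrite(f"pics/{n}0.png",cv2.cvtColor(c["frame"],cv2.COLOR_RGB2BGR))
print(read_state())
E
```

```text
pics
side [[395.57989654   0.         280.13718371]
 [  0.         395.57989654 206.59498547]
 [  0.           0.           1.        ]] [[-0.988 -0.091  0.125  0.494]
 [-0.155  0.559 -0.815  0.519]
 [ 0.005 -0.824 -0.566  0.542]
 [ 0.     0.     0.     1.   ]]
top [[519.56597602   0.         269.51640793]
 [  0.         519.56597602 214.98854198]
 [  0.           0.           1.        ]] [[-0.008 -0.986  0.165  0.401]
 [-1.     0.006 -0.018 -0.048]
 [ 0.017 -0.165 -0.986  1.04 ]
 [ 0.     0.     0.     1.   ]]
{'time_s': 0.1, 'joint_positions': array([-8.39673562e+01,  3.02749190e+01,  8.21501576e+01,  2.28904923e-04,
        6.76899804e+01, -1.02271652e+01]), 'qvel': array([-0.045979  , -0.116962  , -0.26045105,  0.04706819,  0.00421587,
        0.08922597]), 'tau': array([-3.59309870e-04, -4.40984023e+01, -1.77150840e+01,  6.35220716e-02,
        5.33714436e-02, -4.57794204e-05]), 'position': array([ 0.17495987, -0.59936154,  0.24664955]), 'tcp_rot': array([[ 2.79991706e-01, -2.07368003e-04,  9.60002397e-01],
       [-9.60000386e-01,  1.99738886e-03,  2.79991552e-01],
       [-1.97555939e-03, -9.99997984e-01,  3.60178953e-04]]), 'force': array([-1.04575851,  0.39184088, -0.62308465]), 'moment': array([ 0.00231298, -0.01390383, -0.02283463]), 'opening': 0.9992362926006885}
```

View pics/side0.png

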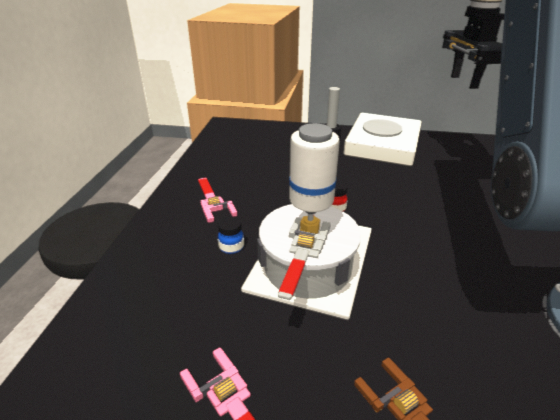

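View pics/top0.png

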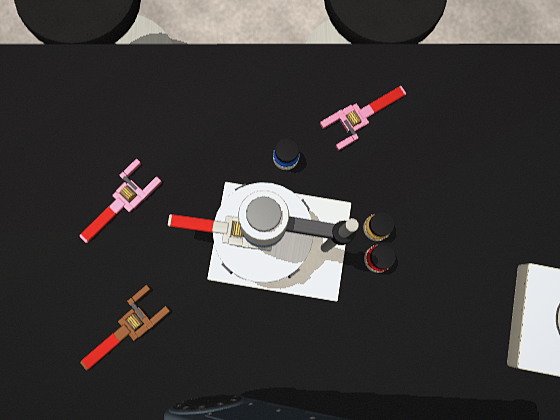

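The real wrench is at top (170–240, 225), side (290–310, 230–285). Lookalikes: pink at top (125,195) and (355,118), brown at top (130,320). The jars are at top (286,155), (378,225) and (378,258). The handle points about +y.

```bash
python3 - <<'E'
from h import *
for n,box in (("top",(160,170,360,310)),("side",(240,120,380,310))):
    c=dict(np.load(n+"0.npz")); P=pts(c); x0,y0,x1,y1=box
    f=c["frame"].astype(int); m=np.zeros(P.shape[:2],bool); m[y0:y1,x0:x1]=1; m&=c["depth"]>0
    z=P[...,2]
    lid=m&(abs(z-.1)<.003)&(f.min(-1)>120)
    pl=m&(abs(z-.012)<.004)&(f.min(-1)>120)
    cap=m&(abs(z-.297)<.004)
    red=m&(f[...,0]>130)&(f[...,1]<60)&(z>.095)&(z<.13)
    gold=m&(f[...,0]>f[...,2]+50)&(f[...,1]>80)&(z>.095)&(z<.14)
    for k,q in (("lid",lid),("plate",pl),("cap",cap),("red",red),("gold",gold)):
        p=P[q]
        if len(p)<5: print(n,k,len(p)); continue
        print(n,k,len(p),"med",np.median(p,0).round(4),"min",p.min(0).round(4),"max",p.max(0).round(4))
        if k in("plate","red"):
            r=cv2.minAreaRect(p[:,:2].astype(np.float32)*1000);print("  rect",r, cv2.boxPoints(r).round(1).tolist())
        if k in ("lid","cap"):
            h=cv2.convexHull(p[:,:2].astype(np.float32)*1000); print("  circ",cv2.minEnclosingCircle(h), cv2.fitEllipse(h))
    if n=="top":
        for k,(u,v) in dict(blue=(286,152),gold=(378,222),pink=(378,252),rod=(350,226),p1=(125,195)).items():
            print(k,P[v-3:v+4,u-3:u+4].reshape(-1,3).mean(0).round(3))
E
```

```text
top lid 3033 med [ 0.4947 -0.0563  0.1016] min [ 0.4384 -0.1673  0.0971] max [0.6208 0.0379 0.103 ]
  circ ((527.3391723632812, -64.23157501220703), 104.29549407958984) ((529.0481567382812, -57.323753356933594), (181.28121948242188, 196.8614959716797), 176.04574584960938)
top plate 3748 med [ 0.4668 -0.1547  0.0137] min [ 0.404  -0.2297  0.008 ] max [0.6439 0.1537 0.016 ]
  rect ((533.805908203125, -23.897491455078125), (387.3968200683594, 199.70802307128906), 80.22748565673828) [[402.5, -197.8000030517578], [599.2999877929688, -231.6999969482422], [665.0999755859375, 150.0], [468.29998779296875, 183.89999389648438]]
top cap 941 med [ 0.5282 -0.0534  0.2988] min [ 0.4988 -0.1764  0.2931] max [ 0.554  -0.0274  0.301 ]
  circ ((516.836181640625, -101.88780975341797), 76.62196350097656) ((511.7021484375, -101.34779357910156), (70.51604461669922, 158.50025939941406), 160.83450317382812)
top red 511 med [0.5432 0.0753 0.1113] min [0.5286 0.0373 0.1034] max [0.5598 0.1133 0.1172]
  rect ((543.8270874023438, 75.76713562011719), (75.2157974243164, 22.14013671875), 81.41453552246094) [[527.29
[... 1008 characters left out ...]
med [ 0.527  -0.0463  0.2969] min [ 0.5016 -0.0775  0.2931] max [ 0.5526 -0.0249  0.2982]
  circ ((526.7972412109375, -51.0900764465332), 26.411731719970703) ((527.2411499023438, -50.83721160888672), (50.455421447753906, 51.88287353515625), 19.973289489746094)
side red 437 med [0.5417 0.0807 0.1094] min [0.5281 0.0413 0.106 ] max [0.5568 0.1136 0.1117]
  rect ((541.8650512695312, 77.16163635253906), (71.66336059570312, 20.779722213745117), 81.40685272216797) [[526.2000122070312, 43.29999923706055], [546.7999877929688, 40.20000076293945], [557.5, 111.0], [536.9000244140625, 114.0999984741211]]
side gold 503 med [ 0.5295 -0.0358  0.1193] min [ 0.5107 -0.0884  0.0962] max [0.5577 0.117  0.1344]
```

```bash
python3 - <<'E'
import cv2
a=cv2.imread("pics/side0.png")[190:310,240:380]; b=cv2.imread("pics/top0.png")[180:300,160:300]
cv2.imwrite("pics/crop0.png",cv2.resize(cv2.hconcat([a,b]),None,fx=2.85,fy=2.85,interpolation=cv2.INTER_CUBIC))
E
```

```text
(no output)
```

View pics/crop0.png

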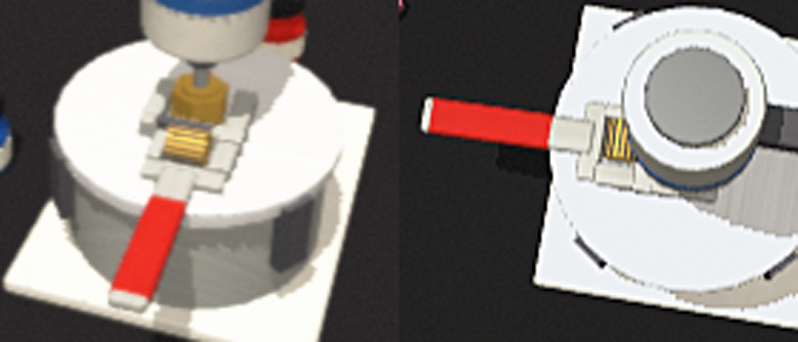

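The crop confirms it: a red-handled steel wrench with its worm at (187,143) in the left panel, the mouth around the brass nut and the handle pointing about +y. Next I work out the approach pose.

```bash
cat >> h.py <<'E'
from scipy.spatial.transform import Rotation as Ro
u=np.array([.149,.989,0]);u/=np.linalg.norm(u); Z=np.array([0,0,1.])
def frame(tilt=40,u=u):
    t=np.radians(tilt); a=-np.cos(t)*Z-np.sin(t)*u; e=-np.cos(t)*u+np.sin(t)*Z
    x=np.cross(-u,-Z)*-1; x=np.cross(Z,-u)   # wrench y
    return np.stack([x,a,np.cross(x,a)],1),a,e
def to(p,R=None):
    s=read_state(); print("shift",(np.array(p)-s["position"]).round(4),end=" ")
    if R is not None: print("turn",Ro.from_matrix(R@s["tcp_rot"].T).as_rotvec().round(4))
E
python3 - <<'E'
from h import *
R,a,e=frame(); W=np.array([.530,-.007,.112]); C=W-.011*a
print(R,a,e); print("contact TCP",C-.025*a, "pre",C-.105*a); to(C-.105*a,R)
E
```

```text
[[ 0.98884081 -0.09575994  0.11412225]
 [-0.14897602 -0.63561462  0.75749601]
 [ 0.         -0.76604444 -0.64278761]] [-0.09575994 -0.63561462 -0.76604444] [-0.11412225 -0.75749601  0.64278761]
contact TCP [0.53344736 0.01588213 0.1395776 ] pre [0.54110815 0.0667313  0.20086116]
shift [ 0.3661  0.6661 -0.0458] turn [-0.5557  0.483   1.0895]
```

Request:
play_rows --commands '[[[0, 0, 0.06], [0, 0, 0]], [[0, 0.02, 0.12], [0, 0, 0]], [[0.03, 0.05, 0.18], [0, 0, 0]], [[0.06, 0.08, 0.2], [0, 0, 0.1]], [[0.09, 0.12, 0.22], [0, 0, 0.2]], [[0.12, 0.17, 0.22], [0, 0, 0.3]], [[0.15, 0.22, 0.22], [0, 0, 0.4]], [[0.18, 0.27, 0.22], [0, 0, 0.5]], [[0.21, 0.32, 0.22], [0, 0, 0.6]], [[0.23, 0.37, 0.22], [0, 0, 0.7]]]' --gripper 0.0

```text
time_s: 1.35
position: [0.4057, -0.228, 0.4671]
tcp_rot: [[0.835, -0.0, 0.551], [-0.551, 0.001, 0.835], [-0.001, -1.0, 0.0]]
force: [-0.2, 0.6, -0.3]
opening: 0.022
```

```bash
python3 - <<'E'
from h import *
R,a,e=frame(); to([.541,.067,.201],R)
E
```

```text
shift [ 0.1353  0.295  -0.2661] turn [-0.6574  0.2517  0.4161]
```

Request:
play_rows --commands '[[[0.02, 0.05, 0.02], [0, 0, 0]], [[0.04, 0.1, 0.02], [-0.08, 0.03, 0.05]], [[0.06, 0.16, 0.02], [-0.16, 0.06, 0.1]], [[0.08, 0.22, 0.02], [-0.24, 0.09, 0.15]], [[0.1, 0.28, 0.02], [-0.33, 0.125, 0.21]], [[0.12, 0.33, 0.0], [-0.41, 0.157, 0.26]], [[0.135, 0.37, -0.03], [-0.5, 0.19, 0.32]], [[0.14, 0.38, -0.07], [-0.58, 0.22, 0.37]], [[0.14, 0.38, -0.11], [-0.657, 0.252, 0.416]], [[0.14, 0.37, -0.14], [-0.657, 0.252, 0.416]]]'

```text
time_s: 2.6
position: [0.5439, 0.1416, 0.3237]
tcp_rot: [[0.989, -0.098, 0.111], [-0.148, -0.637, 0.756], [-0.003, -0.764, -0.645]]
force: [0.7, -0.5, -0.3]
opening: 0.005
```

```bash
python3 - <<'E'
from h import *
R,a,e=frame(); to([.541,.067,.201],R); s=read_state(); print(s["joint_positions"].round(1),s["position"],s["force"])
E
```

```text
shift [-0.0029 -0.0746 -0.1227] turn [ 0.0019 -0.0033 -0.0009]
[ 19.5  32.   76.9 -34.6  92.4  33.2] [0.54390739 0.14158023 0.32366497] [ 0.70766743 -0.50304211 -0.32199976]
```

Request:
play_rows --commands '[[[-0.001, -0.018, -0.04], [0, 0, 0]], [[-0.002, -0.037, -0.08], [0, 0, 0]], [[-0.003, -0.056, -0.11], [0, 0, 0]], [[-0.003, -0.08, -0.129], [0, 0, 0]], [[-0.005, -0.094, -0.145], [0.002, -0.003, 0]], [[-0.005, -0.094, -0.145], [0.002, -0.003, 0]], [[-0.005, -0.094, -0.145], [0.002, -0.003, 0]]]'

```text
time_s: 3.48
position: [0.5405, 0.0465, 0.1829]
tcp_rot: [[0.988, -0.093, 0.12], [-0.151, -0.634, 0.758], [0.006, -0.768, -0.641]]
force: [0.9, 1.0, 0.8]
opening: 0.005
```

```bash
python3 - <<'E'
from h import *
R,a,e=frame(); s=read_state(); print(s["position"],s["force"],s["opening"])
a_=shot("side","s1.png",(220,110,400,310),2); b=shot("top","t1.png",(150,150,330,350),2)
tip=s["position"]+.025*s["tcp_rot"][:,1]; print("tip",tip, proj(a_,tip),proj(b,tip))
i=cv2.hconcat([cv2.imread("pics/s1.png"),cv2.imread("pics/t1.png")]); cv2.imwrite("pics/p1.png",i)
C=np.array([.530,-.007,.112])-.011*a; to(C-.025*a,R)
E
```

```text
[0.54047312 0.04646365 0.18287085] [0.85922493 1.02498687 0.80552157] 0.005037664739895645
tip [0.53815832 0.03061155 0.16367834] [299.4516051 229.2838322] [214.06868691 221.00467154]
shift [-0.0073 -0.0309 -0.0437] turn [-0.0019  0.0073  0.0019]
```

View pics/p1.png

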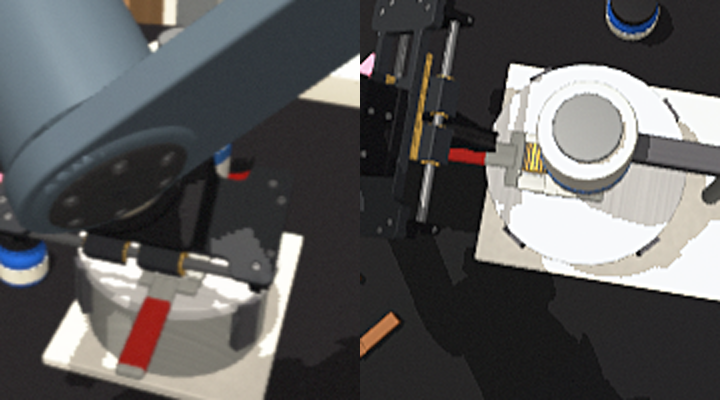

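The fingers are closed and lined up behind the worm (tip at crop (490,140), worm at (535,157)). Moving in close.

Request:
play_rows --commands '[[[-0.0025, -0.009, -0.018], [0, 0.004, 0]], [[-0.004, -0.018, -0.034], [-0.001, 0.007, 0.001]], [[-0.0055, -0.023, -0.044], [-0.002, 0.007, 0.002]], [[-0.0055, -0.023, -0.044], [-0.002, 0.007, 0.002]], [[-0.0055, -0.023, -0.044], [-0.002, 0.007, 0.002]]]'

```text
time_s: 4.2
position: [0.5349, 0.0232, 0.1388]
tcp_rot: [[0.989, -0.097, 0.114], [-0.15, -0.636, 0.757], [-0.001, -0.766, -0.643]]
force: [0.4, -0.3, -0.2]
opening: 0.004
```

Request:
play_rows --commands '[[[-0.0002, -0.0013, -0.0015], [0, 0, 0]], [[-0.0004, -0.0025, -0.0031], [0, 0, 0]], [[-0.0005, -0.0032, -0.0038], [0, 0, 0]], [[-0.0005, -0.0032, -0.0038], [0, 0, 0]]]'

```text
time_s: 4.7
position: [0.5344, 0.0204, 0.1354]
tcp_rot: [[0.989, -0.096, 0.114], [-0.15, -0.636, 0.757], [-0.0, -0.766, -0.643]]
force: [-1.3, 4.3, 4.4]
opening: 0.004
```

Request:
play_rows --commands '[[[-0.0001, -0.0006, -0.0008], [0, 0, 0]], [[-0.0003, -0.0021, 0.0005], [0, 0, 0]], [[-0.0006, -0.0036, 0.0018], [0, 0, 0]], [[-0.0008, -0.0052, 0.0031], [0, 0, 0]], [[-0.001, -0.0067, 0.0043], [0, 0, 0]], [[-0.0012, -0.0082, 0.0056], [0, 0, 0]], [[-0.0015, -0.0097, 0.0069], [0, 0, 0]]]'

```text
time_s: 5.58
position: [0.5325, 0.01, 0.1417]
tcp_rot: [[0.989, -0.097, 0.114], [-0.15, -0.636, 0.757], [-0.002, -0.766, -0.643]]
force: [1.1, 3.6, 1.3]
opening: 0.006
```

Request:
play_rows --commands '[[[0.0004, 0.0025, 0.0031], [0, 0, 0]], [[0.0018, 0.0116, -0.0046], [0, 0, 0]], [[0.0013, 0.0081, -0.0088], [0, 0, 0]], [[0.0013, 0.0081, -0.0088], [0, 0, 0]]]'

```text
time_s: 6.08
position: [0.5345, 0.0194, 0.1343]
tcp_rot: [[0.989, -0.095, 0.114], [-0.149, -0.637, 0.757], [0.001, -0.765, -0.644]]
force: [-1.2, 7.5, 10.5]
opening: 0.004
```

Request:
play_rows --commands '[[[-0.0002, -0.0015, 0.0013], [0, 0, 0]], [[-0.0005, -0.003, 0.0026], [0, 0, 0]], [[-0.0007, -0.0046, 0.0039], [0, 0, 0]], [[-0.0009, -0.0061, 0.0051], [0, 0, 0]]]'

```text
time_s: 6.58
position: [0.5339, 0.0141, 0.1378]
tcp_rot: [[0.989, -0.094, 0.115], [-0.148, -0.634, 0.759], [0.001, -0.768, -0.641]]
force: [0.8, 8.1, 4.1]
opening: 0.008
```

Request:
play_rows --commands '[[[-0.0002, -0.0015, 0.0013], [0, 0, 0]], [[-0.0005, -0.003, 0.0026], [0, 0, 0]]]'

```text
time_s: 6.82
position: [0.5333, 0.0111, 0.1403]
tcp_rot: [[0.989, -0.094, 0.114], [-0.148, -0.634, 0.759], [0.001, -0.768, -0.641]]
force: [0.8, 7.6, 3.2]
opening: 0.005
```

Request:
play_rows --commands '[[[0.0004, 0.0025, 0.0031], [0, 0, 0]], [[0.0018, 0.0116, -0.0046], [0, 0, 0]], [[0.0014, 0.0089, -0.0079], [0, 0, 0]], [[0.0014, 0.0089, -0.0079], [0, 0, 0]], [[0.0011, 0.0074, -0.0066], [0, 0, 0]], [[0.0009, 0.0059, -0.0053], [0, 0, 0]], [[0.0007, 0.0043, -0.004], [0, 0, 0]], [[0.0005, 0.0028, -0.0028], [0, 0, 0]]]'

```text
time_s: 7.82
position: [0.5338, 0.0143, 0.1375]
tcp_rot: [[0.989, -0.094, 0.115], [-0.149, -0.633, 0.759], [0.001, -0.768, -0.64]]
force: [0.2, 9.2, 6.5]
opening: 0.007
```

Request:
play_rows --commands '[[[-0.0002, -0.0015, 0.0013], [0, 0, 0]], [[-0.0005, -0.003, 0.0026], [0, 0, 0]]]'

```text
time_s: 8.07
position: [0.5334, 0.0113, 0.14]
tcp_rot: [[0.989, -0.094, 0.115], [-0.149, -0.633, 0.76], [0.001, -0.768, -0.64]]
force: [0.5, 10.1, 5.2]
opening: 0.008
```

```bash
python3 - <<'E'
from h import *
R,a,e=frame(); s=read_state(); print(s["position"],s["force"], "t",-s["force"]@e,"n",-s["force"]@a)
b=shot("top","t2.png",(200,180,300,280),6)
P=pts(b); f=b["frame"].astype(int); z=P[...,2]
g=(f[...,0]>f[...,2]+50)&(f[...,1]>80)&(z>.095)&(z<.14); g[:, :215]=0;g[:180]=0;g[280:]=0;g[:,300:]=0
print(g.sum(),np.median(P[g],0))
E
```

```text
[0.53337057 0.01134451 0.14001725] [ 0.51139224 10.14752052  5.24901128] t 4.371068097455688 n 10.519859218832202
20 [ 0.5207451  -0.0118882   0.12334916]
```

View pics/t2.png

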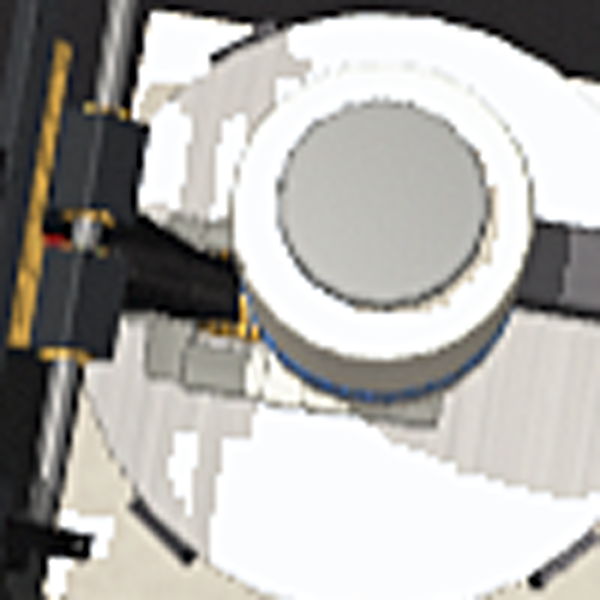

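The fingertip (tip at about (240,290)) sits on the worm, slightly to its +x side (gold visible at (230,328)). I'll shift 2 mm to −x and go on stroking.

Request:
play_rows --commands '[[[0.0004, 0.0025, 0.0031], [0, 0, 0]], [[-0.0002, 0.0116, -0.0046], [0, 0, 0]], [[-0.0006, 0.0085, -0.0084], [0, 0, 0]], [[-0.0006, 0.0085, -0.0084], [0, 0, 0]], [[-0.0009, 0.007, -0.0071], [0, 0, 0]], [[-0.0011, 0.0055, -0.0058], [0, 0, 0]], [[-0.0013, 0.0039, -0.0045], [0, 0, 0]], [[-0.0015, 0.0024, -0.0033], [0, 0, 0]], [[-0.0018, 0.0009, -0.002], [0, 0, 0]], [[-0.002, -0.0006, -0.0007], [0, 0, 0]]]'

```text
time_s: 9.38
position: [0.5318, 0.0117, 0.1394]
tcp_rot: [[0.989, -0.093, 0.116], [-0.148, -0.632, 0.761], [0.002, -0.769, -0.639]]
force: [-0.2, 14.0, 7.2]
opening: 0.004
```

```bash
python3 - <<'E'
from h import *
R,a,e=frame(); s=read_state(); print(s["position"],s["force"], "t",-s["force"]@e,"n",-s["force"]@a, s["moment"])
E
```

```text
[0.53179232 0.0117125  0.1394097 ] [-0.24093319 14.01008716  7.23648071] t 5.93356910427013 n 14.425410319757187 [ 1.48009057 -0.07670444 -0.18046653]
```

Request:
play_rows --commands '[[[0.0004, 0.0025, 0.0031], [0, 0, 0]], [[0.0018, 0.0116, -0.0046], [0, 0, 0]], [[0.0014, 0.0089, -0.0079], [0, 0, 0]], [[0.0014, 0.0089, -0.0079], [0, 0, 0]], [[0.0011, 0.0074, -0.0066], [0, 0, 0]], [[0.0009, 0.0059, -0.0053], [0, 0, 0]], [[0.0007, 0.0043, -0.004], [0, 0, 0]], [[0.0005, 0.0028, -0.0028], [0, 0, 0]], [[0.0002, 0.0013, -0.0015], [0, 0, 0]], [[0.0, -0.0002, -0.0002], [0, 0, 0]]]'

```text
time_s: 10.62
position: [0.5318, 0.0118, 0.1392]
tcp_rot: [[0.989, -0.093, 0.116], [-0.149, -0.632, 0.761], [0.002, -0.77, -0.639]]
force: [0.2, 15.5, 8.3]
opening: 0.01
```

```bash
python3 - <<'E'
from h import *
R,a,e=frame(); s=read_state(); print(s["position"],s["force"], "t",-s["force"]@e,"n",-s["force"]@a, s["moment"])
E
```

```text
[0.53175803 0.01176079 0.1392068 ] [ 0.1712386  15.54224023  8.32438668] t 6.441914431936647 n 16.272123074576257 [ 1.49126798  0.02971503 -0.22443303]
```

Request:
play_rows --commands '[[[0.003, 0.025, 0.03], [0, 0, 0]], [[0.006, 0.05, 0.06], [0, 0, 0]], [[-0.02, 0.07, 0.11], [0, 0, 0]], [[-0.06, 0.07, 0.16], [0, 0, 0]], [[-0.1, 0.07, 0.21], [0, 0, 0]], [[-0.14, 0.05, 0.26], [0, 0, 0]], [[-0.17, 0.02, 0.3], [0, 0, 0]], [[-0.17, 0.02, 0.3], [0, 0, 0]]]'

```text
time_s: 11.62
position: [0.3591, 0.0274, 0.4415]
tcp_rot: [[0.989, -0.095, 0.118], [-0.151, -0.635, 0.757], [0.003, -0.766, -0.642]]
force: [-0.2, 0.4, 0.4]
opening: 0.008
```

```bash
python3 - <<'E'
from h import *
c=shot("side","s2.png",(250,180,370,300),6); np.savez("side2.npz",**c)
o=cv2.cvtColor(np.load("side0.npz")["frame"],cv2.COLOR_RGB2BGR)
i=cv2.hconcat([cv2.resize(x[195:265,270:350],None,fx=5,fy=5,interpolation=cv2.INTER_CUBIC) for x in (o,cv2.cvtColor(c["frame"],cv2.COLOR_RGB2BGR))])
cv2.imwrite("pics/cmp2.png",i)
E
```

```text
(no output)
```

View pics/cmp2.png

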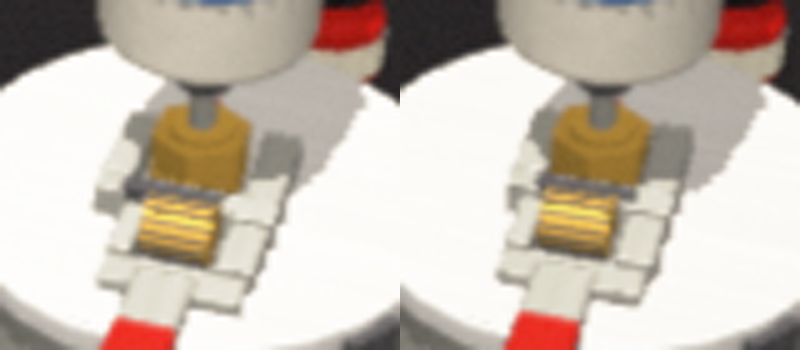

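```bash
cat >> h.py <<'E'
def warp(c,z,s=5,o=(.527,-.051),xr=(-75,15),yr=(-40,40)):
    # output: col = wrench y (mm), row = -wrench x ; world via initial u
    wx=-u[:2]; wy=np.array([-wx[1],wx[0]])
    q=[];w=[]
    for X,Y in ((xr[0],yr[0]),(xr[0],yr[1]),(xr[1],yr[1]),(xr[1],yr[0])):
        p=np.array(o)+(X*wx+Y*wy)/1000; q.append(proj(c,[*p,z])); w.append([(Y-yr[0])*s,(xr[1]-X)*s])
    H=cv2.getPerspectiveTransform(np.float32(q),np.float32(w))
    im=cv2.cvtColor(c["frame"],cv2.COLOR_RGB2BGR)
    return cv2.warpPerspective(im,H,((yr[1]-yr[0])*s,(xr[1]-xr[0])*s),flags=cv2.INTER_CUBIC)
def grid(i,s=5,xr=(-75,15),yr=(-40,40)):
    for Y in range(yr[0],yr[1],10): cv2.line(i,((Y-yr[0])*s,0),((Y-yr[0])*s,i.shape[0]),(0,200,0) if Y else (255,0,0),1)
    for X in range(-70,xr[1],10): cv2.line(i,(0,(xr[1]-X)*s),(i.shape[1],(xr[1]-X)*s),(0,200,0) if X else (255,0,0),1)
    return i
E
python3 - <<'E'
from h import *
a=dict(np.load("side0.npz"));b=dict(np.load("side2.npz"))
cv2.imwrite("pics/w2.png",cv2.hconcat([grid(warp(c,.113)) for c in (a,b)]))
E
```

```text
(no output)
```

View pics/w2.png

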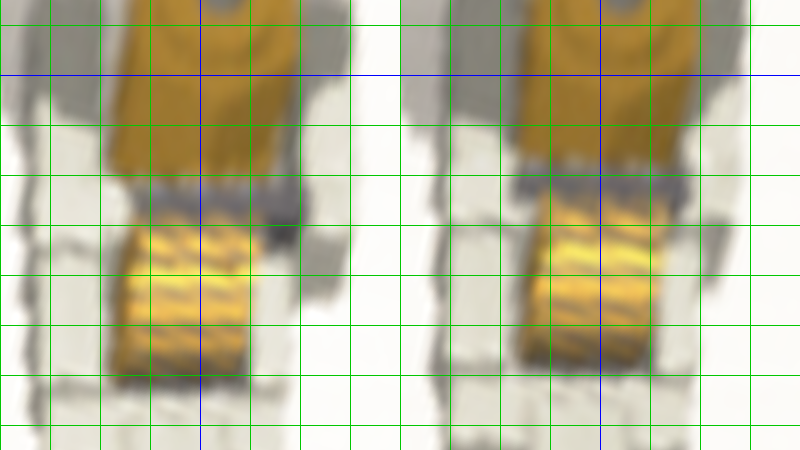

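In the rectified views (5 px/mm) the fixed jaw is now against the nut (518) and the moving jaw has come in from ~303 to ~690−400=290, almost or just touching. The last strokes met about 6.4 N tangential, which looks like stall or slip. I'll return for harder strokes to reach a definite 8 N.

Request:
play_rows --commands '[[[0.03, 0.03, -0.04], [0, 0, 0]], [[0.07, 0.05, -0.09], [0, 0, 0]], [[0.11, 0.05, -0.14], [0, 0, 0]], [[0.15, 0.05, -0.19], [0, 0, 0]], [[0.176, 0.035, -0.24], [0, 0, 0]], [[0.174, 0.01, -0.28], [0, 0, 0]], [[0.1718, -0.0084, -0.3046], [0, 0, 0]], [[0.1718, -0.0084, -0.3046], [0, 0, 0]]]'

```text
time_s: 12.68
position: [0.5315, 0.0195, 0.134]
tcp_rot: [[0.989, -0.101, 0.111], [-0.15, -0.639, 0.754], [-0.005, -0.762, -0.647]]
force: [-2.2, 1.8, 11.1]
opening: 0.008
```

Request:
play_rows --commands '[[[-0.0002, -0.0013, -0.0016], [0, 0, 0]], [[-0.0005, -0.0034, -0.004], [0, 0, 0]], [[-0.0005, -0.0034, -0.004], [0, 0, 0]]]'

```text
time_s: 13.05
position: [0.5314, 0.019, 0.1334]
tcp_rot: [[0.989, -0.098, 0.114], [-0.151, -0.638, 0.755], [-0.001, -0.764, -0.645]]
force: [-5.3, 18.7, 30.8]
opening: 0.005
```

Request:
play_rows --commands '[[[-0.0002, -0.0012, 0.0004], [0, 0, 0]], [[-0.0004, -0.0024, 0.0007], [0, 0, 0]]]'

```text
time_s: 13.3
position: [0.5314, 0.0187, 0.1335]
tcp_rot: [[0.989, -0.096, 0.116], [-0.151, -0.634, 0.758], [0.001, -0.767, -0.641]]
force: [-6.0, 28.5, 31.8]
opening: 0.005
```

```bash
cat >> h.py <<'E'
def fs():
    R,a,e=frame(); s=read_state(); print(s["position"].round(4),s["force"].round(1),"t %.1f n %.1f"%(-s["force"]@e,-s["force"]@a))
E
python3 -c "from h import *; fs()"
```

```text
[0.5314 0.0187 0.1335] [-6.  28.5 31.8] t 0.4 n 41.9
```

Request:
play_rows --commands '[[[0.0001, 0.0004, 0.0005], [0, 0, 0]], [[0.0, -0.0003, 0.0012], [0, 0, 0]], [[-0.0001, -0.001, 0.0018], [0, 0, 0]]]'

```text
time_s: 13.68
position: [0.5314, 0.0185, 0.1338]
tcp_rot: [[0.989, -0.095, 0.116], [-0.15, -0.632, 0.761], [0.001, -0.769, -0.639]]
force: [-4.8, 27.4, 23.7]
opening: 0.006
```

```bash
python3 -c "from h import *; fs()"
```

```text
[0.5314 0.0185 0.1338] [-4.8 27.4 23.7] t 5.0 n 35.1
```

Request:
play_rows --commands '[[[-0.0001, -0.0008, 0.0007], [0, 0, 0]], [[-0.0002, -0.0015, 0.0013], [0, 0, 0]]]'

```text
time_s: 13.92
position: [0.5314, 0.0174, 0.1342]
tcp_rot: [[0.989, -0.095, 0.116], [-0.15, -0.63, 0.762], [0.001, -0.77, -0.638]]
force: [-3.7, 26.7, 21.1]
opening: 0.006
```

```bash
python3 -c "from h import *; fs()"
```

```text
[0.5314 0.0174 0.1342] [-3.7 26.7 21.1] t 6.2 n 32.7
```

Request:
play_rows --commands '[[[-0.0001, -0.0008, 0.0007], [0, 0, 0]], [[-0.0002, -0.0015, 0.0013], [0, 0, 0]]]'

```text
time_s: 14.18
position: [0.5313, 0.0162, 0.1351]
tcp_rot: [[0.989, -0.095, 0.116], [-0.15, -0.63, 0.762], [0.001, -0.771, -0.637]]
force: [-4.2, 27.5, 20.0]
opening: 0.008
```

```bash
python3 -c "from h import *; fs()"
```

```text
[0.5313 0.0162 0.1351] [-4.2 27.5 20. ] t 7.5 n 32.4
```

Tangential force is rising toward stall without slipping. I'll carry on.

Request:
play_rows --commands '[[[-0.0001, -0.0008, 0.0007], [0, 0, 0]], [[-0.0002, -0.0015, 0.0013], [0, 0, 0]], [[-0.0003, -0.0023, 0.002], [0, 0, 0]]]'

```text
time_s: 14.55
position: [0.5312, 0.0145, 0.1365]
tcp_rot: [[0.989, -0.094, 0.116], [-0.15, -0.628, 0.763], [0.001, -0.772, -0.635]]
force: [-2.9, 28.2, 17.4]
opening: 0.003
```

```bash
python3 -c "from h import *; fs()"
```

```text
[0.5312 0.0145 0.1365] [-2.9 28.2 17.4] t 9.9 n 30.9
```

Request:
play_rows --commands '[[[-0.0001, -0.0008, 0.0007], [0, 0, 0]], [[-0.0002, -0.0015, 0.0013], [0, 0, 0]], [[-0.0003, -0.0023, 0.002], [0, 0, 0]]]'

```text
time_s: 14.92
position: [0.5312, 0.0129, 0.1378]
tcp_rot: [[0.989, -0.093, 0.117], [-0.149, -0.627, 0.765], [0.002, -0.774, -0.634]]
force: [-3.7, 31.0, 15.2]
opening: 0.001
```

```bash
python3 -c "from h import *; fs()"
```

```text
[0.5312 0.0129 0.1378] [-3.7 31.  15.2] t 13.3 n 31.0
```

Request:
play_rows --commands '[[[0.0004, 0.0025, 0.0031], [0, 0, 0]], [[0.0018, 0.0116, -0.0046], [0, 0, 0]], [[0.0015, 0.0096, -0.0071], [0, 0, 0]], [[0.0013, 0.0081, -0.0058], [0, 0, 0]]]'

```text
time_s: 15.42
position: [0.532, 0.017, 0.1346]
tcp_rot: [[0.989, -0.096, 0.116], [-0.15, -0.634, 0.758], [0.0, -0.767, -0.641]]
force: [-3.1, 21.9, 19.0]
opening: 0.003
```

```bash
python3 -c "from h import *; fs()"
```

```text
[0.532  0.017  0.1346] [-3.1 21.9 19. ] t 4.0 n 28.2
```

Request:
play_rows --commands '[[[-0.0001, -0.0008, 0.0007], [0, 0, 0]], [[-0.0002, -0.0015, 0.0013], [0, 0, 0]], [[-0.0003, -0.0023, 0.002], [0, 0, 0]]]'

```text
time_s: 15.8
position: [0.5318, 0.0154, 0.1359]
tcp_rot: [[0.989, -0.095, 0.116], [-0.15, -0.633, 0.76], [0.001, -0.769, -0.64]]
force: [-2.7, 22.0, 18.6]
opening: 0.007
```

```bash
python3 -c "from h import *; fs()"
```

```text
[0.5318 0.0154 0.1359] [-2.7 22.  18.6] t 4.4 n 28.0
```

Request:
play_rows --commands '[[[-0.0001, -0.0008, 0.0007], [0, 0, 0]], [[-0.0002, -0.0015, 0.0013], [0, 0, 0]], [[-0.0003, -0.0023, 0.002], [0, 0, 0]]]'

```text
time_s: 16.18
position: [0.5316, 0.0131, 0.1378]
tcp_rot: [[0.989, -0.095, 0.116], [-0.15, -0.632, 0.76], [0.001, -0.769, -0.64]]
force: [-2.5, 22.4, 18.7]
opening: 0.007
```

```bash
python3 -c "from h import *; fs()"
```

```text
[0.5316 0.0131 0.1378] [-2.5 22.4 18.7] t 4.6 n 28.3
```

Here the tangential force holds at ~4.5 N under 28 N normal, so the worm is rolling freely and not yet snug. More strokes at this pressure.

Request:
play_rows --commands '[[[-0.0001, -0.0008, 0.0007], [0, 0, 0]], [[-0.0002, -0.0015, 0.0013], [0, 0, 0]], [[-0.0003, -0.0023, 0.002], [0, 0, 0]], [[-0.0005, -0.0038, 0.0033], [0, 0, 0]]]'

```text
time_s: 16.68
position: [0.5314, 0.0104, 0.1401]
tcp_rot: [[0.989, -0.094, 0.116], [-0.15, -0.63, 0.762], [0.001, -0.771, -0.637]]
force: [-1.0, 23.8, 14.0]
opening: 0.005
```

```bash
python3 -c "from h import *; fs()"
```

```text
[0.5314 0.0104 0.1401] [-1.  23.8 14. ] t 8.9 n 25.8
```

Request:
play_rows --commands '[[[0.0004, 0.0025, 0.0031], [0, 0, 0]], [[0.002, 0.0131, -0.0059], [0, 0, 0]], [[0.0016, 0.0106, -0.009], [0, 0, 0]], [[0.0014, 0.0091, -0.0077], [0, 0, 0]], [[0.0011, 0.0075, -0.0064], [0, 0, 0]], [[0.0009, 0.006, -0.0051], [0, 0, 0]]]'

```text
time_s: 17.42
position: [0.5321, 0.0152, 0.1362]
tcp_rot: [[0.989, -0.095, 0.116], [-0.15, -0.632, 0.76], [0.001, -0.769, -0.639]]
force: [-2.7, 20.7, 17.3]
opening: 0.004
```

```bash
python3 -c "from h import *; fs()"
```

```text
[0.5321 0.0152 0.1362] [-2.7 20.7 17.3] t 4.3 n 26.2
```

Request:
play_rows --commands '[[[-0.0002, -0.0015, 0.0013], [0, 0, 0]], [[-0.0005, -0.003, 0.0026], [0, 0, 0]], [[-0.0007, -0.0046, 0.0039], [0, 0, 0]], [[-0.0009, -0.006, 0.0051], [0, 0, 0]]]'

```text
time_s: 17.92
position: [0.5318, 0.011, 0.1396]
tcp_rot: [[0.989, -0.093, 0.117], [-0.15, -0.628, 0.764], [0.003, -0.773, -0.635]]
force: [-1.0, 25.0, 11.5]
opening: 0.003
```

```bash
python3 -c "from h import *; fs()"
```

```text
[0.5318 0.011  0.1396] [-1.  25.  11.5] t 11.5 n 24.6
```

Request:
play_rows --commands '[[[0.0004, 0.0025, 0.0031], [0, 0, 0]], [[0.0019, 0.0126, -0.0056], [0, 0, 0]], [[0.0015, 0.0101, -0.0087], [0, 0, 0]], [[0.0013, 0.0086, -0.0074], [0, 0, 0]], [[0.001, 0.007, -0.0061], [0, 0, 0]]]'

```text
time_s: 18.55
position: [0.5321, 0.016, 0.1355]
tcp_rot: [[0.989, -0.095, 0.116], [-0.15, -0.633, 0.76], [0.001, -0.769, -0.64]]
force: [-1.8, 21.1, 17.6]
opening: 0.005
```

```bash
python3 -c "from h import *; fs()"
```

```text
[0.5321 0.016  0.1355] [-1.8 21.1 17.6] t 4.5 n 26.8
```

Request:
play_rows --commands '[[[-0.0002, -0.0015, 0.0013], [0, 0, 0]], [[-0.0005, -0.003, 0.0026], [0, 0, 0]]]'

```text
time_s: 18.8
position: [0.5319, 0.0136, 0.1375]
tcp_rot: [[0.989, -0.094, 0.117], [-0.15, -0.631, 0.761], [0.002, -0.77, -0.638]]
force: [-1.5, 22.0, 14.6]
opening: 0.003
```

```bash
python3 -c "from h import *; fs()"
```

```text
[0.5319 0.0136 0.1375] [-1.5 22.  14.6] t 7.1 n 25.1
```

Request:
play_rows --commands '[[[-0.0002, -0.0015, 0.0013], [0, 0, 0]], [[-0.0005, -0.003, 0.0026], [0, 0, 0]]]'

```text
time_s: 19.05
position: [0.5317, 0.0116, 0.1392]
tcp_rot: [[0.989, -0.093, 0.117], [-0.15, -0.628, 0.763], [0.003, -0.772, -0.635]]
force: [-0.4, 24.0, 11.6]
opening: 0.005
```

```bash
python3 -c "from h import *; fs()"
```

```text
[0.5317 0.0116 0.1392] [-0.4 24.  11.6] t 10.7 n 24.1
```

Request:
play_rows --commands '[[[0.0004, 0.0025, 0.0031], [0, 0, 0]], [[0.0019, 0.0126, -0.0056], [0, 0, 0]], [[0.0015, 0.0101, -0.0087], [0, 0, 0]], [[0.0013, 0.0086, -0.0074], [0, 0, 0]], [[0.001, 0.007, -0.0061], [0, 0, 0]]]'

```text
time_s: 19.68
position: [0.5321, 0.0169, 0.1348]
tcp_rot: [[0.989, -0.095, 0.117], [-0.15, -0.633, 0.76], [0.002, -0.769, -0.64]]
force: [-1.3, 21.6, 17.5]
opening: 0.009
```

```bash
python3 -c "from h import *; fs()"
```

```text
[0.5321 0.0169 0.1348] [-1.3 21.6 17.5] t 4.9 n 27.0
```

Request:
play_rows --commands '[[[-0.0002, -0.0015, 0.0013], [0, 0, 0]], [[-0.0005, -0.003, 0.0026], [0, 0, 0]]]'

```text
time_s: 19.92
position: [0.5319, 0.0147, 0.1367]
tcp_rot: [[0.989, -0.094, 0.117], [-0.15, -0.631, 0.761], [0.002, -0.77, -0.638]]
force: [-1.3, 22.7, 15.0]
opening: 0.008
```

```bash
python3 -c "from h import *; fs()"
```

```text
[0.5319 0.0147 0.1367] [-1.3 22.7 15. ] t 7.4 n 25.8
```

Request:
play_rows --commands '[[[-0.0002, -0.0015, 0.0013], [0, 0, 0]], [[-0.0005, -0.003, 0.0026], [0, 0, 0]]]'

```text
time_s: 20.18
position: [0.5317, 0.0127, 0.1383]
tcp_rot: [[0.989, -0.093, 0.117], [-0.15, -0.628, 0.763], [0.003, -0.772, -0.635]]
force: [-0.9, 25.5, 11.2]
opening: 0.004
```

```bash
python3 -c "from h import *; fs()"
```

```text
[0.5317 0.0127 0.1383] [-0.9 25.5 11.2] t 12.0 n 24.7
```

Request:
play_rows --commands '[[[0.003, 0.025, 0.03], [0, 0, 0]], [[0.006, 0.05, 0.06], [0, 0, 0]], [[-0.02, 0.07, 0.11], [0, 0, 0]], [[-0.06, 0.07, 0.16], [0, 0, 0]], [[-0.1, 0.07, 0.21], [0, 0, 0]], [[-0.14, 0.05, 0.26], [0, 0, 0]], [[-0.17, 0.02, 0.3], [0, 0, 0]], [[-0.17, 0.02, 0.3], [0, 0, 0]]]'

```text
time_s: 21.18
position: [0.3594, 0.0262, 0.4412]
tcp_rot: [[0.988, -0.096, 0.118], [-0.152, -0.636, 0.757], [0.002, -0.766, -0.643]]
force: [-0.4, 0.1, -0.6]
opening: 0.008
```

```bash
python3 - <<'E'
from h import *
b=capture("side"); np.savez("side3.npz",**b); a=dict(np.load("side2.npz"))
cv2.imwrite("pics/w3.png",cv2.hconcat([grid(warp(c,.113)) for c in (a,b)]))
E
```

```text
(no output)
```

View pics/w3.png

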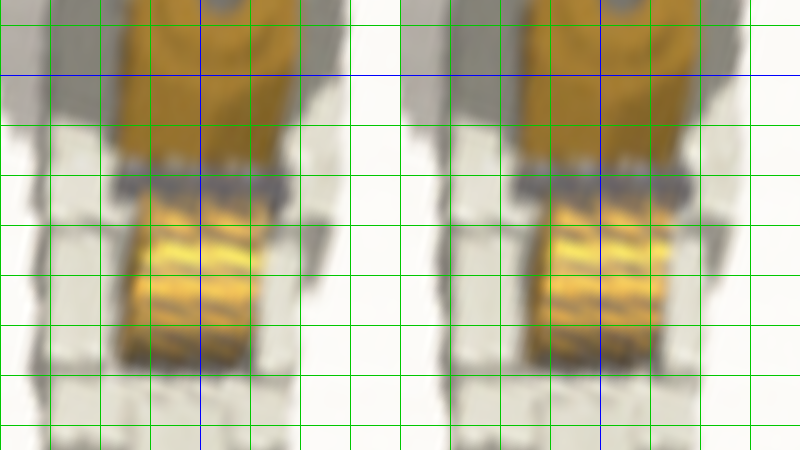

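```bash
cat >> h.py <<'E'
def track(a,b,s=10,z=.113):
    A,B=[warp(c,z,s) for c in (a,b)]
    out={}
    for k,(X0,X1,Y0,Y1) in dict(jawtip=(-24,2,21,36),jawback=(-45,-25,17,34),head=(-66,-50,-36,-18),worm_frame=(-72,-58,-36,24),fixed=(-36,-10,-37,-22)).items():
        r0,r1,c0,c1=(15-X1)*s,(15-X0)*s,(Y0+40)*s,(Y1+40)*s
        T=A[r0:r1,c0:c1]; m=8*s; R0=max(r0-m,0);C0=max(c0-m,0)
        r=cv2.matchTemplate(B[R0:r1+m,C0:c1+m],T,cv2.TM_CCOEFF_NORMED); _,v,_,p=cv2.minMaxLoc(r)
        out[k]=((p[0]+C0-c0)/s,-(p[1]+R0-r0)/s,round(v,3))
    return out
E
python3 - <<'E'
from h import *
S=[dict(np.load(f"side{i}.npz")) for i in (0,2,3)]
for i,j in ((0,1),(1,2),(0,2)): print(i,j,track(S[i],S[j]))
# handle angle
for c in S:
    P=pts(c); f=c["frame"].astype(int); z=P[...,2]; m=(f[...,0]>110)&(f[...,1]<50)&(f[...,2]<60)&(z>.1)&(z<.12)&(P[...,1]>.0)&(P[...,1]<.15)
    r=cv2.minAreaRect((P[m][:,:2]*1000).astype(np.float32)); print(m.sum(),r)
    q=P[m][:,:2]; q=q-q.mean(0); w,v=np.linalg.eigh(q.T@q); print(np.degrees(np.arctan2(v[1,1],v[0,1]))%180, P[m].mean(0))
E
```

```text
0 1 {'jawtip': (-2.4, -1.8, 0.954), 'jawback': (-2.9, 5.1, 0.913), 'head': (1.3, 4.2, 0.797), 'worm_frame': (1.2, 3.6, 0.973), 'fixed': (2.5, 2.7, 0.71)}
1 2 {'jawtip': (-0.6, -0.2, 0.987), 'jawback': (0.2, 0.3, 0.977), 'head': (1.7, -0.4, 0.976), 'worm_frame': (1.6, 0.0, 0.977), 'fixed': (0.7, -0.3, 0.95)}
0 2 {'jawtip': (-2.7, -1.7, 0.953), 'jawback': (-2.5, 5.9, 0.908), 'head': (2.9, 3.7, 0.883), 'worm_frame': (2.7, 3.6, 0.983), 'fixed': (3.2, 0.1, 0.7)}
331 ((541.6378784179688, 78.0428237915039), (69.87847137451172, 19.9736385345459), 81.93234252929688)
82.0426302970331 [0.54132268 0.07968624 0.10942027]
396 ((539.1470336914062, 74.21849060058594), (71.1853256225586, 20.145381927490234), 84.66963958740234)
84.72980768292706 [0.53896413 0.07640144 0.10945825]
402 ((541.9515380859375, 73.30889892578125), (71.2752685546875, 20.40337562561035), 83.58935546875)
83.0490545490375 [0.5418607  0.07607616 0.10945992]
```

```bash
python3 - <<'E'
from h import *
# mixer direction from plate's near edge (side along mixer x) in top view
c=dict(np.load("top0.npz")); P=pts(c); f=c["frame"].astype(int)
m=(f.min(-1)>140)&(abs(P[...,2]-.012)<.006); E=[]
for u_ in range(222,335):
    v=np.where(m[240:312,u_])[0]
    if len(v): E.append(P[240+v.max(),u_,:2])
E=np.array(E); k=np.polyfit(E[:,1],E[:,0],1); r=E[:,0]-np.polyval(k,E[:,1]); g=abs(r)<.003; k=np.polyfit(E[g,1],E[g,0],1)
print("mixer -x dir angle",90-np.degrees(np.arctan(k[0])), g.sum(), len(E))
s=dict(np.load("side3.npz")); s0=dict(np.load("side0.npz"))
def over(c,ang,col,im,sc,off):
    for z in (.122,.100):
        pp=[]
        for i in range(6):
            t=np.radians(ang+60*i); p=np.array([.527+.0185*np.cos(t),-.051+.0185*np.sin(t),z]); pp.append((proj(c,p)-off)*sc)
        cv2.polylines(im,[np.int32(np.array(pp)*16)],True,col,1,cv2.LINE_AA,4)
o=[]
for c in (s0,s,s):
    off=np.array([282,200]); im=cv2.cvtColor(c["frame"],cv2.COLOR_RGB2BGR)[200:250,282:342]; sc=6.6
    im=cv2.resize(im,None,fx=sc,fy=sc,interpolation=cv2.INTER_CUBIC); o.append(im)
o=[cv2.resize(x,(396,330)) for x in o]
o3=o[2].copy(); over(s,79.8,(0,255,0),o3,6.6,np.array([282,200])-.0); over(s,83.,(255,0,0),o3,6.6,np.array([282,200]))
o4=warp(s,.113,8,xr=(-25,15),yr=(-25,25)); o4=cv2.resize(o4,(396,270))
cv2.imwrite("pics/nut.png",cv2.vconcat([cv2.hconcat([o[0],o[1]])[:300],cv2.hconcat([o3,o4 if o4.shape[0]==330 else cv2.copyMakeBorder(o4,0,60,0,0,cv2.BORDER_CONSTANT)])[:300]]))
E
```

```text
mixer -x dir angle 80.11667635681306 113 113
```

View pics/nut.png

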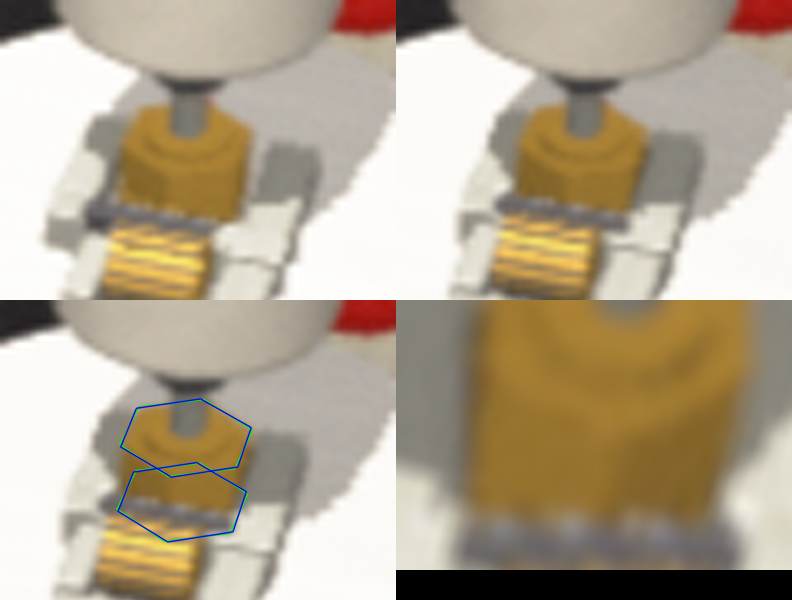

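The jaws now appear to touch both nut flats with no visible gaps ((515,150) and (645,160) in the upper right panel). Wrench closing measures about 6 mm. Next I move the closed fingers beside the handle with the tool vertical for a gentle nudge test.

Request:
play_rows --commands '[[[0.0, 0.04, -0.03], [0.08, -0.012, 0]], [[0.02, 0.065, -0.06], [0.17, -0.026, 0]], [[0.05, 0.065, -0.1], [0.26, -0.039, 0]], [[0.08, 0.063, -0.14], [0.35, -0.053, 0]], [[0.11, 0.062, -0.18], [0.44, -0.066, 0]], [[0.131, 0.062, -0.22], [0.53, -0.08, 0]], [[0.131, 0.062, -0.25], [0.61, -0.092, 0]], [[0.131, 0.062, -0.28], [0.69, -0.104, 0]], [[0.131, 0.062, -0.328], [0.69, -0.104, 0]], [[0.131, 0.062, -0.328], [0.69, -0.104, 0]]]'

```text
time_s: 22.48
position: [0.4879, 0.0889, 0.1064]
tcp_rot: [[0.989, -0.015, 0.15], [-0.15, -0.0, 0.989], [-0.015, -1.0, -0.002]]
force: [-0.3, 0.6, 0.2]
opening: 0.004
```

```bash
cat >> h.py <<'E'
def handle(n="top"):
    c=capture(n); P=pts(c); f=c["frame"].astype(int); z=P[...,2]; q=P[...,:2]-[.527,-.051]; r=np.hypot(q[...,0],q[...,1])
    m=(f[...,0]>110)&(f[...,1]<60)&(f[...,2]<70)&(z>.098)&(z<.122)&(r<.185)&(r>.06)
    if m.sum()<30: print(n,"few",m.sum()); return
    r=cv2.minAreaRect((P[m][:,:2]*1000).astype(np.float32)); c0=P[m].mean(0)
    print(n,m.sum(),"rect",np.round(r[0],1),np.round(r[1],1),round(r[2],2),"mean",c0.round(4),"polar",np.degrees(np.arctan2(c0[1]+.051,c0[0]-.527)).round(2))
E
python3 - <<'E'
from h import *
s=read_state(); print(s["position"].round(4),s["tcp_rot"].round(3).tolist(),s["joint_positions"].round(0)); print(np.mean([read_state()["force"] for _ in range(1)],0)); handle("top"); handle("side"); print(read_state()["force"])
E
```

```text
[0.4879 0.0889 0.1064] [[0.989, -0.015, 0.15], [-0.15, -0.0, 0.989], [-0.015, -1.0, -0.002]] [ -3.  34. 107.  -0.  40.   6.]
[-0.28244561  0.62475657  0.19159651]
top 84 rect [540.6  44.8] [21.  21.6] 81.25 mean [0.5426 0.0443 0.1113] polar 80.73
side 353 rect [542.6  72.2] [75.4 21.7] 83.98 mean [0.5435 0.0815 0.1093] polar 82.9
[ 0.43153797  0.1184725  -0.6371988 ]
```

Request:
play_rows --commands '[[[0.012, 0, 0], [0, 0, 0]], [[0.02, 0, 0], [0, 0, 0]], [[0.026, 0, 0], [0, 0, 0]], [[0.029, 0, 0], [0, 0, 0]], [[0.029, 0, 0], [0, 0, 0]]]'

```text
time_s: 23.2
position: [0.5206, 0.089, 0.1118]
tcp_rot: [[0.989, -0.001, 0.149], [-0.149, -0.001, 0.989], [-0.001, -1.0, -0.001]]
force: [0.1, 0.4, -0.4]
opening: 0.006
```

```bash
python3 - <<'E'
from h import *
print(read_state()["position"],read_state()["force"]); handle("side"); print(read_state()["force"]); handle("side"); print(read_state()["force"])
E
```

```text
[0.52056386 0.08903967 0.11184612] [ 0.13428065  0.43058323 -0.42414471]
side 232 rect [544.2  90.5] [38.8 22.3] 80.77 mean [0.5448 0.092  0.1094] polar 82.9
[ 0.25717813 -0.09647229  0.51374442]
side 233 rect [544.2  90.4] [39.1 21.9] 81.44 mean [0.5449 0.0919 0.1094] polar 82.87
[-0.76030675 -0.05290714  0.49679921]
```

Request:
play_rows --commands '[[[0.002, 0, 0], [0, 0, 0]], [[0.004, 0, 0], [0, 0, 0]], [[0.004, 0, 0], [0, 0, 0]]]'

```text
time_s: 23.68
position: [0.5247, 0.089, 0.1116]
tcp_rot: [[0.989, -0.001, 0.149], [-0.149, -0.001, 0.989], [-0.001, -1.0, -0.001]]
force: [-0.6, -0.7, 0.3]
opening: 0.003
```

Request:
play_rows --commands '[[[0.001, 0, 0], [0, 0, 0]], [[0.002, 0, 0], [0, 0, 0]], [[0.002, 0, 0], [0, 0, 0]]]'

```text
time_s: 24.05
position: [0.5259, 0.089, 0.1115]
tcp_rot: [[0.989, -0.003, 0.149], [-0.149, -0.001, 0.989], [-0.003, -1.0, -0.001]]
force: [-1.3, -0.3, -0.3]
opening: 0.001
```

Request:
play_rows --commands '[[[0.001, 0, 0], [0, 0, 0]], [[0.002, 0, 0], [0, 0, 0]], [[0.002, 0, 0], [0, 0, 0]]]'

```text
time_s: 24.42
position: [0.5287, 0.0891, 0.1116]
tcp_rot: [[0.989, -0.001, 0.149], [-0.149, -0.001, 0.989], [-0.001, -1.0, -0.001]]
force: [-1.0, -0.2, -0.4]
opening: 0.005
```

```bash
python3 - <<'E'
from h import *
print(read_state()["position"],read_state()["force"]); handle("side"); print(read_state()["force"]); handle("side"); print(read_state()["force"],read_state()["moment"])
E
```

```text
[0.52865609 0.08906932 0.11163893] [-1.00548453 -0.20029242 -0.38061503]
side 190 rect [548.6  90.8] [36.2 21.3] 84.62 mean [0.5496 0.0937 0.1094] polar 81.12
[-0.36260396  0.91787368 -0.3827222 ]
side 194 rect [548.8  90.9] [38.4 21.5] 86.38 mean [0.5497 0.0938 0.1094] polar 81.1
[-0.773774    0.20110803  0.13947455] [ 0.04831468 -0.00898412  0.02910974]
```

Request:
play_rows --commands '[[[0.001, 0, 0], [0, 0, 0]], [[0.002, 0, 0], [0, 0, 0]]]'

```text
time_s: 24.78
position: [0.5304, 0.0891, 0.1117]
tcp_rot: [[0.989, -0.002, 0.149], [-0.149, -0.001, 0.989], [-0.002, -1.0, -0.001]]
force: [-1.9, 0.2, -0.2]
opening: 0.005
```

Request:
play_rows --commands '[[[0.001, 0, 0], [0, 0, 0]], [[0.002, 0, 0], [0, 0, 0]]]'

```text
time_s: 25.02
position: [0.5324, 0.089, 0.1116]
tcp_rot: [[0.989, -0.002, 0.149], [-0.149, -0.001, 0.989], [-0.002, -1.0, -0.001]]
force: [-2.1, 0.4, 0.1]
opening: 0.007
```

```bash
python3 - <<'E'
from h import *
F=[read_state()["force"]]
for i in range(6): capture("top"); F.append(read_state()["force"])
print(np.mean(F,0),np.std(F,0),read_state()["position"]); handle("side")
E
```

```text
[-1.24591800e+00  8.18236007e-01  1.01341199e-03] [0.5195512  0.48903225 0.5526616 ] [0.532525   0.08902024 0.11166015]
side 187 rect [552.4  90.8] [36.2 20.9] 81.87 mean [0.5535 0.0936 0.1094] polar 79.6
```

Request:
play_rows --commands '[[[-0.015, 0, 0.02], [0, 0, 0]], [[-0.015, 0.02, 0.06], [-0.09, 0.014, 0]], [[-0.01, 0.03, 0.09], [-0.18, 0.027, 0]], [[0, 0.03, 0.1], [-0.27, 0.041, 0]], [[0.005, 0.02, 0.1], [-0.36, 0.054, 0]], [[0.008, 0.01, 0.1], [-0.45, 0.068, 0]], [[0.008, 0, 0.09], [-0.54, 0.081, 0]], [[0.008, -0.01, 0.08], [-0.63, 0.095, 0]], [[0.008, -0.034, 0.061], [-0.69, 0.104, 0]], [[0.008, -0.034, 0.061], [-0.69, 0.104, 0]]]'

```text
time_s: 26.62
position: [0.5395, 0.0546, 0.1708]
tcp_rot: [[0.989, -0.101, 0.112], [-0.15, -0.636, 0.757], [-0.005, -0.765, -0.644]]
force: [0.3, -0.1, 0.4]
opening: 0.007
```

```bash
python3 - <<'E'
from h import *
capture("top"); R,a,e=frame(); to([.535,.023,.135],R); fs()
E
```

```text
shift [-0.0053 -0.0321 -0.037 ] turn [-0.0003 -0.0029  0.0012]
[0.5403 0.0551 0.172 ] [-0.  -0.  -0.2] t 0.1 n -0.2
```

Request:
play_rows --commands '[[[-0.002, -0.013, -0.015], [0, 0, 0]], [[-0.004, -0.025, -0.029], [0, 0, 0]], [[-0.0053, -0.0321, -0.037], [0, 0, 0]], [[-0.0053, -0.0321, -0.037], [0, 0, 0]], [[-0.0055, -0.0334, -0.0385], [0, 0, 0]], [[-0.0056, -0.034, -0.0393], [0, 0, 0]]]'

```text
time_s: 27.42
position: [0.5357, 0.0217, 0.1343]
tcp_rot: [[0.989, -0.095, 0.115], [-0.149, -0.636, 0.757], [0.001, -0.766, -0.643]]
force: [-1.3, 5.2, 5.9]
opening: 0.008
```

```bash
python3 -c "from h import *; fs()"
```

```text
[0.5357 0.0217 0.1343] [-1.3  5.2  5.9] t 0.0 n 7.7
```

Request:
play_rows --commands '[[[-0.0001, -0.0008, -0.001], [0, 0, 0]], [[-0.0003, -0.0023, 0.0003], [0, 0, 0]], [[-0.0006, -0.0038, 0.0016], [0, 0, 0]]]'

```text
time_s: 27.8
position: [0.5348, 0.0179, 0.1352]
tcp_rot: [[0.989, -0.096, 0.114], [-0.149, -0.635, 0.758], [0.0, -0.766, -0.642]]
force: [1.2, 2.9, 0.7]
opening: 0.006
```

```bash
python3 -c "from h import *; fs()"
```

```text
[0.5348 0.0179 0.1352] [1.2 2.9 0.7] t 1.9 n 2.5
```

Request:
play_rows --commands '[[[-0.0002, -0.0015, 0.0013], [0, 0, 0]], [[-0.0005, -0.003, 0.0026], [0, 0, 0]]]'

```text
time_s: 28.05
position: [0.5342, 0.0151, 0.1372]
tcp_rot: [[0.989, -0.096, 0.114], [-0.149, -0.634, 0.759], [-0.0, -0.767, -0.641]]
force: [2.3, 6.6, 1.3]
opening: 0.002
```

```bash
python3 -c "from h import *; fs()"
```

```text
[0.5342 0.0151 0.1372] [2.3 6.6 1.3] t 4.4 n 5.4
```

Request:
play_rows --commands '[[[-0.0002, -0.0015, 0.0013], [0, 0, 0]], [[-0.0005, -0.003, 0.0026], [0, 0, 0]]]'

```text
time_s: 28.3
position: [0.5337, 0.012, 0.1398]
tcp_rot: [[0.989, -0.096, 0.114], [-0.149, -0.634, 0.759], [-0.0, -0.767, -0.642]]
force: [0.7, 4.4, 1.5]
opening: 0.007
```

```bash
python3 -c "from h import *; fs()"
```

```text
[0.5337 0.012  0.1398] [0.7 4.4 1.5] t 2.5 n 4.0
```

Request:
play_rows --commands '[[[0.0004, 0.0025, 0.0031], [0, 0, 0]], [[0.0018, 0.0116, -0.0046], [0, 0, 0]], [[0.0012, 0.0078, -0.0092], [0, 0, 0]], [[0.0012, 0.0078, -0.0092], [0, 0, 0]]]'

```text
time_s: 28.8
position: [0.5352, 0.0216, 0.1337]
tcp_rot: [[0.989, -0.094, 0.116], [-0.149, -0.636, 0.757], [0.002, -0.766, -0.643]]
force: [-3.6, 14.9, 19.2]
opening: 0.002
```

```bash
python3 -c "from h import *; fs()"
```

```text
[0.5352 0.0216 0.1337] [-3.6 14.9 19.2] t -1.5 n 23.8
```

Request:
play_rows --commands '[[[-0.0002, -0.0015, 0.0013], [0, 0, 0]], [[-0.0005, -0.003, 0.0026], [0, 0, 0]]]'

```text
time_s: 29.05
position: [0.5353, 0.0182, 0.1343]
tcp_rot: [[0.989, -0.093, 0.115], [-0.148, -0.634, 0.759], [0.002, -0.767, -0.641]]
force: [0.3, 10.5, 7.6]
opening: 0.005
```

```bash
python3 -c "from h import *; fs()"
```

```text
[0.5353 0.0182 0.1343] [ 0.3 10.5  7.6] t 3.1 n 12.5
```

Request:
play_rows --commands '[[[-0.0002, -0.0015, 0.0013], [0, 0, 0]], [[-0.0005, -0.003, 0.0026], [0, 0, 0]]]'

```text
time_s: 29.3
position: [0.535, 0.0164, 0.1357]
tcp_rot: [[0.989, -0.092, 0.116], [-0.148, -0.631, 0.761], [0.003, -0.77, -0.638]]
force: [1.0, 14.2, 6.0]
opening: 0.009
```

```bash
python3 -c "from h import *; fs()"
```

```text
[0.535  0.0164 0.1357] [ 1.  14.2  6. ] t 7.0 n 13.7
```

Request:
play_rows --commands '[[[-0.0002, -0.0015, 0.0013], [0, 0, 0]], [[-0.0005, -0.003, 0.0026], [0, 0, 0]]]'

```text
time_s: 29.55
position: [0.5347, 0.0141, 0.1377]
tcp_rot: [[0.989, -0.092, 0.116], [-0.148, -0.63, 0.762], [0.003, -0.771, -0.637]]
force: [1.6, 14.2, 3.3]
opening: 0.001
```

```bash
python3 -c "from h import *; fs()"
```

```text
[0.5347 0.0141 0.1377] [ 1.6 14.2  3.3] t 8.8 n 11.7
```

Request:
play_rows --commands '[[[-0.0003, -0.0018, 0.001], [0, 0, 0]], [[-0.0005, -0.0034, 0.0023], [0, 0, 0]]]'

```text
time_s: 29.8
position: [0.5344, 0.0114, 0.1398]
tcp_rot: [[0.989, -0.091, 0.116], [-0.148, -0.629, 0.763], [0.004, -0.772, -0.636]]
force: [1.4, 16.7, 4.6]
opening: 0.003
```

```bash
python3 -c "from h import *; fs()"
```

```text
[0.5344 0.0114 0.1398] [ 1.4 16.7  4.6] t 9.9 n 14.3
```

Request:
play_rows --commands '[[[0.0004, 0.0025, 0.0031], [0, 0, 0]], [[0.0021, 0.0135, -0.0062], [0, 0, 0]], [[0.0017, 0.011, -0.0093], [0, 0, 0]], [[0.0017, 0.011, -0.0093], [0, 0, 0]]]'

```text
time_s: 30.3
position: [0.5346, 0.0196, 0.1337]
tcp_rot: [[0.989, -0.096, 0.115], [-0.15, -0.637, 0.757], [0.001, -0.765, -0.644]]
force: [-2.6, 12.9, 17.3]
opening: 0.006
```

```bash
python3 -c "from h import *; fs()"
```

```text
[0.5346 0.0196 0.1337] [-2.6 12.9 17.3] t -1.6 n 21.2
```

Request:
play_rows --commands '[[[-0.0002, -0.0015, 0.0013], [0, 0, 0]], [[-0.0005, -0.003, 0.0026], [0, 0, 0]]]'

```text
time_s: 30.55
position: [0.5347, 0.0181, 0.1344]
tcp_rot: [[0.989, -0.094, 0.116], [-0.149, -0.632, 0.761], [0.002, -0.769, -0.639]]
force: [-1.1, 15.8, 8.9]
opening: 0.006
```

```bash
python3 -c "from h import *; fs()"
```

```text
[0.5347 0.0181 0.1344] [-1.1 15.8  8.9] t 6.1 n 16.7
```

Request:
play_rows --commands '[[[-0.0002, -0.0015, 0.0013], [0, 0, 0]], [[-0.0005, -0.003, 0.0026], [0, 0, 0]]]'

```text
time_s: 30.8
position: [0.5345, 0.0164, 0.1356]
tcp_rot: [[0.989, -0.093, 0.117], [-0.149, -0.629, 0.763], [0.003, -0.772, -0.636]]
force: [1.1, 19.1, 5.4]
opening: 0.009
```

```bash
python3 -c "from h import *; fs()"
```

```text
[0.5345 0.0164 0.1356] [ 1.1 19.1  5.4] t 11.1 n 16.4
```

Tangential force now reaches 11 N early in the stroke (above the 8 N snug level). I'll withdraw and compare the jaw with the earlier image.

Request:
play_rows --commands '[[[0.003, 0.025, 0.03], [0, 0, 0]], [[0.006, 0.05, 0.06], [0, 0, 0]], [[-0.03, 0.06, 0.11], [0.09, -0.013, 0]], [[-0.08, 0.06, 0.16], [0.18, -0.026, 0]], [[-0.13, 0.06, 0.2], [0.27, -0.04, 0]], [[-0.165, 0.06, 0.23], [0.36, -0.054, 0]], [[-0.165, 0.06, 0.23], [0.36, -0.054, 0]]]'

```text
time_s: 31.68
position: [0.3663, 0.0712, 0.3693]
tcp_rot: [[0.989, -0.046, 0.143], [-0.15, -0.324, 0.934], [0.003, -0.945, -0.327]]
force: [0.4, -1.1, 0.7]
opening: 0.003
```

```bash
python3 - <<'E'
from h import *
handle("side"); b=capture("side"); np.savez("side4.npz",**b); s=read_state(); print(s["position"])
print(track(dict(np.load("side0.npz")),b)); print(track(dict(np.load("side3.npz")),b))
cv2.imwrite("pics/w4.png",cv2.hconcat([grid(warp(c,.113)) for c in (dict(np.load("side3.npz")),b)]))
R=np.array([[.989,0,.149],[-.149,0,.989],[0,-1,0]]); to([.50,.089,.113],R)
E
```

```text
side 436 rect [547.6  73. ] [71.5 21.7] 79.0 mean [0.548  0.0751 0.1093] polar 80.52
[0.36823318 0.07152425 0.36674174]
{'jawtip': (-2.2, -1.1, 0.951), 'jawback': (-1.4, 6.1, 0.909), 'head': (5.1, 3.3, 0.854), 'worm_frame': (5.0, 3.5, 0.978), 'fixed': (4.0, 1.4, 0.785)}
{'jawtip': (-0.1, 0.0, 0.994), 'jawback': (1.2, 0.5, 0.964), 'head': (2.1, -0.7, 0.974), 'worm_frame': (2.1, -0.1, 0.957), 'fixed': (0.9, -0.8, 0.945)}
shift [ 0.1318  0.0175 -0.2537] turn [ 0.3312 -0.051   0.0004]
```

View pics/w4.png

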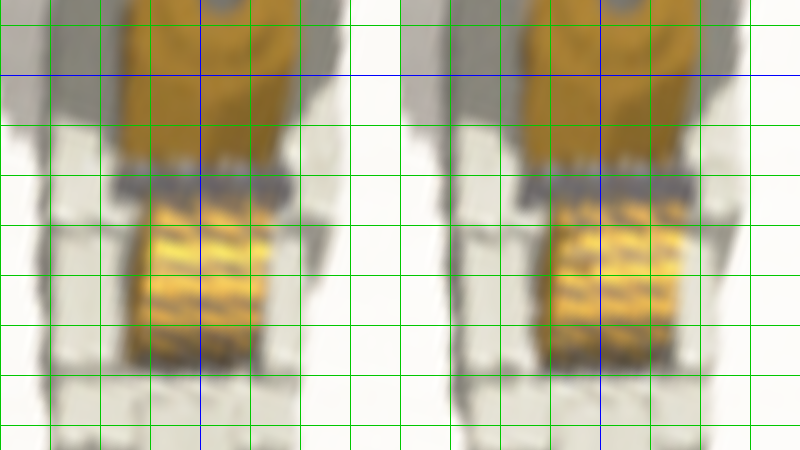

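The wrench is now aligned with the mixer (polar 80.5° against mixer 80.1°), with both jaws on the nut. Moving the vertical fingers to the handle's −x side.

Request:
play_rows --commands '[[[0.03, 0.022, -0.05], [0.1, -0.016, 0]], [[0.07, 0.022, -0.1], [0.2, -0.031, 0]], [[0.1, 0.022, -0.15], [0.3, -0.046, 0]], [[0.125, 0.022, -0.19], [0.331, -0.051, 0]], [[0.14, 0.022, -0.23], [0.331, -0.051, 0]], [[0.1425, 0.022, -0.254], [0.331, -0.051, 0]], [[0.1425, 0.022, -0.254], [0.331, -0.051, 0]]]'

```text
time_s: 32.65
position: [0.5089, 0.0936, 0.1084]
tcp_rot: [[0.989, -0.01, 0.149], [-0.149, 0.0, 0.989], [-0.01, -1.0, -0.001]]
force: [0.4, -0.4, 0.6]
opening: 0.008
```

```bash
python3 - <<'E'
from h import *
capture("top"); s=read_state(); print(s["position"],s["tcp_rot"][:,0]); handle("side")
A=np.array([.527,-.051])
for th in list(range(80,35,-5))+[38,37,36.5,36,35.5,35]:
    t=np.radians(th); p=A+.14*np.array([np.cos(t),np.sin(t)])-.02*np.array([np.sin(t),-np.cos(t)])
    print(th,p.round(4),(p-s["position"][:2]).round(4),"yaw",np.radians(th-80).round(3))
E
```

```text
[0.50965436 0.09372351 0.11006364] [ 0.98888513 -0.14852831 -0.00674889]
side 232 rect [551.2  88.9] [39.9 22.1] 79.65 mean [0.5515 0.0912 0.1092] polar 80.24
80 [0.5316 0.0903] [ 0.022  -0.0034] yaw 0.0
75 [0.5439 0.0894] [ 0.0343 -0.0043] yaw -0.087
70 [0.5561 0.0874] [ 0.0464 -0.0063] yaw -0.175
65 [0.568  0.0843] [ 0.0584 -0.0094] yaw -0.262
60 [0.5797 0.0802] [ 0.07   -0.0135] yaw -0.349
55 [0.5909 0.0752] [ 0.0813 -0.0186] yaw -0.436
50 [0.6017 0.0691] [ 0.092  -0.0246] yaw -0.524
45 [0.6119 0.0621] [ 0.1022 -0.0316] yaw -0.611
40 [0.6214 0.0543] [ 0.1117 -0.0394] yaw -0.698
38 [0.625 0.051] [ 0.1154 -0.0428] yaw -0.733
37 [0.6268 0.0492] [ 0.1171 -0.0445] yaw -0.75
36.5 [0.6276 0.0484] [ 0.118  -0.0454] yaw -0.759
36 [0.6285 0.0475] [ 0.1189 -0.0463] yaw -0.768
35.5 [0.6294 0.0466] [ 0.1197 -0.0471] yaw -0.777
35 [0.6302 0.0457] [ 0.1206 -0.048 ] yaw -0.785
```

Request:
play_rows --commands '[[[0.015, -0.002, 0], [0, 0, 0]], [[0.021, -0.0034, 0], [0, 0, 0]], [[0.027, -0.0038, 0], [0, 0, -0.043]], [[0.033, -0.0043, 0], [0, 0, -0.087]], [[0.039, -0.0053, 0], [0, 0, -0.13]], [[0.045, -0.0063, 0], [0, 0, -0.175]], [[0.0514, -0.0078, 0], [0, 0, -0.218]], [[0.0574, -0.0094, 0], [0, 0, -0.262]], [[0.0632, -0.0114, 0], [0, 0, -0.305]], [[0.069, -0.0135, 0], [0, 0, -0.349]]]'

```text
time_s: 34.0
position: [0.5794, 0.0811, 0.1138]
tcp_rot: [[0.878, -0.001, 0.479], [-0.479, 0.002, 0.878], [-0.002, -1.0, 0.001]]
force: [-2.3, 3.5, 0.4]
opening: 0.005
```

```bash
python3 - <<'E'
from h import *
handle("side"); s=read_state(); print(s["position"],s["force"])
E
```

```text
side 116 rect [598.   81.1] [24.5 23.6] 56.3 mean [0.6008 0.0825 0.1092] polar 61.07
[0.5805247  0.08058711 0.11387061] [-0.24049203  1.34405143 -1.00890925]
```

Request:
play_rows --commands '[[[0.0057, -0.0025, 0], [0, 0, -0.043]], [[0.0113, -0.0051, 0], [0, 0, -0.087]], [[0.0167, -0.008, 0], [0, 0, -0.131]], [[0.022, -0.0111, 0], [0, 0, -0.175]], [[0.0272, -0.0145, 0], [0, 0, -0.218]], [[0.0322, -0.0181, 0], [0, 0, -0.262]], [[0.037, -0.0219, 0], [0, 0, -0.305]], [[0.0417, -0.0259, 0], [0, 0, -0.349]], [[0.0454, -0.0293, 0], [0, 0, -0.384]], [[0.0454, -0.0293, 0], [0, 0, -0.384]]]'

```text
time_s: 35.3
position: [0.6257, 0.0504, 0.1133]
tcp_rot: [[0.636, 0.001, 0.772], [-0.772, -0.0, 0.636], [0.001, -1.0, 0.001]]
force: [-0.0, 1.8, 0.5]
opening: 0.007
```

```bash
python3 - <<'E'
from h import *
handle("side"); handle("top"); s=read_state(); print(s["position"],s["force"])
E
```

```text
side 72 rect [647.   47.1] [14.1 18.8] 38.52 mean [0.6468 0.049  0.1084] polar 39.84
top 167 rect [607.8  11. ] [27.2 21.3] 37.52 mean [0.6078 0.0112 0.1114] polar 37.6
[0.62513015 0.05013945 0.11300659] [-0.76423289  0.70050767  0.40070338]
```

Request:
play_rows --commands '[[[-0.015, 0.02, 0], [0, 0, 0]], [[-0.035, 0.03, 0.03], [0, 0, 0]], [[-0.07, 0.03, 0.08], [0, 0, 0]], [[-0.11, 0.03, 0.13], [0, 0, 0]], [[-0.16, 0.03, 0.18], [0, 0, 0]], [[-0.2, 0.02, 0.22], [0, 0, 0]], [[-0.22, 0.0, 0.24], [0, 0, 0]]]'

```text
time_s: 36.28
position: [0.4017, 0.0519, 0.3544]
tcp_rot: [[0.638, 0.001, 0.77], [-0.77, -0.0, 0.638], [0.001, -1.0, 0.0]]
force: [0.5, -1.1, 1.0]
opening: 0.002
```

```bash
python3 - <<'E'
from h import *
handle("side"); handle("top"); s=read_state(); print(s["position"],s["force"])
b=capture("side"); np.savez("side5.npz",**b); cv2.imwrite("pics/s5.png",cv2.resize(cv2.cvtColor(b["frame"],cv2.COLOR_RGB2BGR)[190:290,250:370],None,fx=6,fy=6,interpolation=cv2.INTER_CUBIC))
E
```

```text
side 442 rect [625.4  28.3] [72.  22.8] 38.54 mean [0.6238 0.0305 0.1085] polar 40.1
top 377 rect [626.9  26.1] [75.5 22. ] 38.8 mean [0.628  0.0261 0.1114] polar 37.35
[0.40265113 0.05076456 0.35495801] [0.22496353 0.00788487 0.02490092]
```

View pics/s5.png

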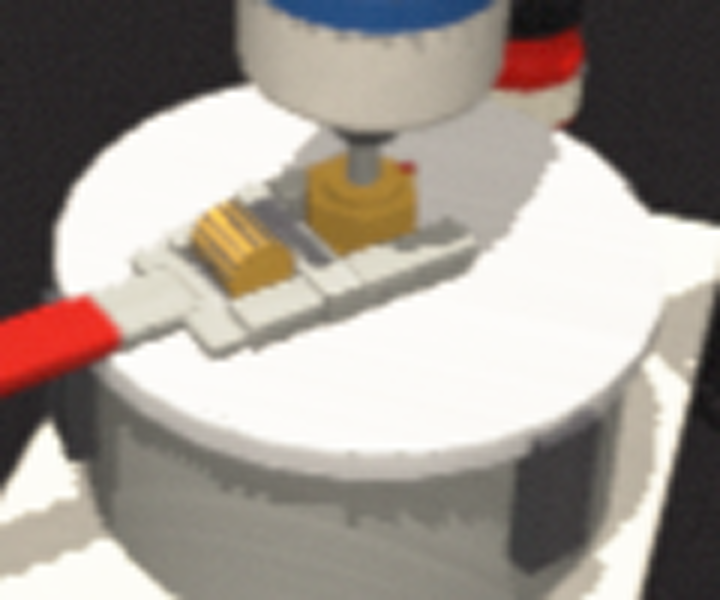

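The wrench is flat, with the nut between the jaws and still snug. The handle is at about 38.5°, so ~3.3° remain to reach 35.2° (rect angles 38.5° side, 38.8° top).

Request:
play_rows --commands '[[[0.02, 0.02, -0.02], [0, 0, 0]], [[0.06, 0.03, -0.06], [0, 0, 0]], [[0.11, 0.03, -0.11], [0, 0, 0]], [[0.15, 0.03, -0.16], [0, 0, 0]], [[0.185, 0.03, -0.21], [0, 0, 0]], [[0.205, 0.02, -0.24], [0, 0, 0]], [[0.216, 0.005, -0.24], [0, 0, 0]], [[0.22, 0.0, -0.24], [0, 0, 0]], [[0.223, -0.003, -0.24], [0, 0, -0.03]], [[0.2259, -0.006, -0.24], [0, 0, -0.059]]]'

```text
time_s: 37.67
position: [0.6303, 0.0454, 0.1144]
tcp_rot: [[0.587, -0.0, 0.809], [-0.809, 0.001, 0.587], [-0.001, -1.0, 0.001]]
force: [-2.7, 2.4, 0.6]
opening: 0.004
```

Request:
play_rows --commands '[[[0, 0, 0], [0, 0, 0]], [[0, 0, 0], [0, 0, 0]], [[-0.015, 0.02, 0], [0, 0, 0]], [[-0.035, 0.03, 0.03], [0, 0, 0]], [[-0.07, 0.03, 0.08], [0, 0, 0]], [[-0.11, 0.03, 0.13], [0, 0, 0]], [[-0.16, 0.03, 0.18], [0, 0, 0]], [[-0.2, 0.02, 0.22], [0, 0, 0]], [[-0.22, 0.0, 0.24], [0, 0, 0]]]'

```text
time_s: 38.8
position: [0.4085, 0.0461, 0.3549]
tcp_rot: [[0.591, 0.003, 0.807], [-0.807, -0.0, 0.591], [0.002, -1.0, 0.002]]
force: [0.2, 0.6, 0.1]
opening: 0.006
```

```bash
python3 - <<'E'
from h import *
handle("side"); handle("top")
b=capture("side"); np.savez("side6.npz",**b)
u=np.array([np.cos(np.radians(35.3)),np.sin(np.radians(35.3)),0])
import h; h.u=u
w=grid(warp(b,.113)); print(w.shape); cv2.imwrite("pics/s6.png",cv2.hconcat([w,cv2.resize(cv2.cvtColor(b["frame"],cv2.COLOR_RGB2BGR)[195:265,270:340],(400,450),interpolation=cv2.INTER_CUBIC)]))
c=capture("top"); P=pts(c)
for k,(uu,v) in dict(blue=(286,152),gold=(378,222),pink=(378,252)).items(): print(k,P[v-3:v+4,uu-3:uu+4].reshape(-1,3).mean(0).round(3))
E
```

```text
side 436 rect [629.5  23. ] [73.1 23.6] 36.75 mean [0.6275 0.0252 0.1083] polar 37.15
top 146 rect [630.3  20.7] [73.9 21.8] 35.81 mean [0.6312 0.0203 0.1112] polar 34.4
(450, 400, 3)
blue [ 0.689 -0.099  0.064]
gold [ 0.55  -0.273  0.064]
pink [ 0.493 -0.27   0.064]
```

View pics/s6.png

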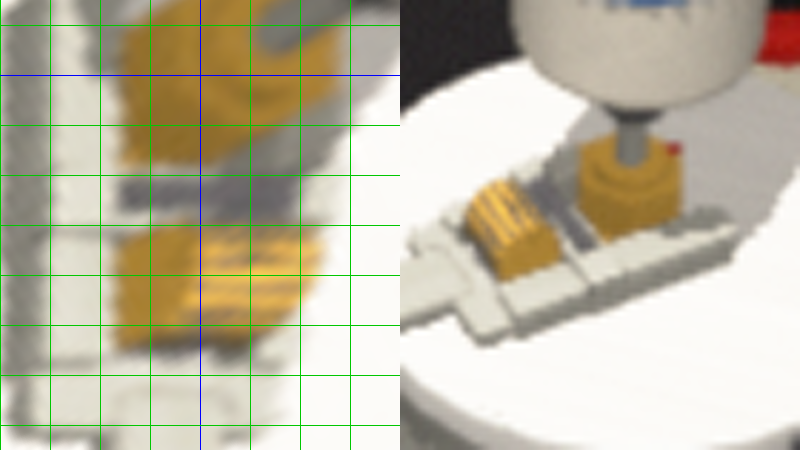

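```bash
python3 - <<'E'
from h import *
c=capture("top"); o=np.load("top0.npz")["frame"]
for k,(x,y) in dict(blue=(286,155),gold=(378,225),pink=(378,258)).items():
    print(k,np.abs(c["frame"][y-22:y+22,x-20:x+20].astype(int)-o[y-22:y+22,x-20:x+20]).mean().round(2))
s=read_state(); print(s["time_s"],s["force"],s["position"])
print(hand_in())
E
```

```text
blue 10.96
gold 11.63
pink 11.04
39.05 [-0.58108809  0.37365891 -0.12548398] [0.41080573 0.04547045 0.35247277]
the job is handed in; nothing more can be done
None
```

I rolled the worm closed on the nut, turned the nut about 44° clockwise with the wrench, and handed in at about 39 s. The arm was clear of everything at the end, with forces near zero.

- **Closing the jaw:** I used only leaning fingertip strokes on the worm. After a small nudge to line the wrench up with the mixer, I repeated the strokes. In the last one the worm resisted with about 11 N, above the 6–8 N snug level. The pictures put the closing at about 6 mm in total and show both jaws on the flats before the turn.
- **Turning the nut:** I pushed the handle sideways until it stood at about 35.8°, having started from about 80.4°. The separate estimates of the turn run from about 42° to 45.5° and do not fully agree.
- **Final position:** The wrench lies flat, and its handle line passes within about 2 mm of the nut's axis.

- **Moving jaw:** its side was hidden in the last views, so its snugness after the turn rests on the worm holding its place and the fixed jaw still touching the nut.
- **Nudge:** it shifted the handle about 3° and may have moved the nut slightly before the final tightening.
- **Worm press:** one stroke pressed on it with about 42 N through the fingertips, more than I intended.
- **Jars:** depth readings at the red and gold jars were unchanged. The blue jar's reading differed (height 84 mm at the start, 64 mm at the end). Picture differences were about equal at all three (around 11 grey levels), which suggests a lighting change and not movement. The arm never came near the jars.

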